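# Slide a passed watch movement along the rail into the blue corner pocket

### The arm

A 6-joint arm with a two-finger parallel gripper is mounted at the origin on the work surface. World frame = base frame: x ahead of the robot, y to its left, z up, the work surface at z = 0. Lengths are in m, angles in degrees, forces in N, time in s.
With the tool pointing down it reaches from about 0.25 to 0.725 m from the base axis. Payload 9.7 kg.
Tool frame: the origin (TCP) lies at the very end of the fingers, on their centre line; the grasp point (between the pads) lies 19 mm behind it; y points along the fingers, x is the direction in which the jaws open and shut, and the axes are right-handed (so a half turn about y gives the same grasp; the last joint's range is limited). The gripper opens to 85 mm and grips with 20 to 120 N. Pads are 22 mm wide; open, the fingers measure 114 mm over their backs; the gripper's body (76 mm by 85 mm) begins 54 mm behind the grasp point. The pads swing forward as they close: fully open they stand 13 mm farther back than shut.
Start: joints at [-64.4, 4.979, 10.078, 95.1, 0, 90], TCP at [0.238, -0.496, 0.198] pointing down, gripper open.
Joint ranges: [-179.16, 179.16], [-48.56, 103.87], [-65.8, 70.77], [-126.05, 130.52], [-82.76, 87.17], [-180, 180]. Speed limits (degrees/s): [127.2, 127.2, 147.25, 180, 180, 180].

### API

Orientations are given as [roll, pitch, yaw] about the fixed x, y, z axes, in that order (R = Rz(yaw) Ry(pitch) Rx(roll)).
In Python, from workcell import bot gives the robot as it stands.
- The arm moves only by the shell command python3 -m jog 'ROWS' [FORCE]. ROWS is JSON, a list of rows, each a list of 7 numbers: the closure, from 0 (fully open) to 1 (shut), then the shift along the world's x, y, z in units of 25 mm (1.0 is 25 mm), then the turn, a rotation vector about the world's x, y, z in units of 5 degrees (1.0 is 5 degrees). A call has 1 to 5 rows; each row is the pose to reach, as a shift and turn from the pose commanded when the call began; what a row does not reach only later rows make up. A row lasts 1/10 s, in which the tool goes at most 50 mm and 8.59 degrees, less where a joint would pass 70% of its speed; a pose out of reach is approached as far as the arm can. A call with a gripper value outside its range is refused whole. The fingers move at their own pace and stop on an object; FORCE is the grip in N (left out, the last holds). Time passes only in rows, so rows that repeat a pose let the fingers close. It gives the time, the measured TCP pose, the force and the opening at its end, in the units of the state.
- bot.get_obs(): the state, without advancing time (a new reading comes with each control period).
- bot.camera(name): name is "side" or "top" or "wrist"; returns (picture, depth): 384x512x3 uint8, red, green, blue; 384x512 float32, m along the optical axis (not along the pixel's ray), 0 where there is no reading.
- bot.camera_model(name): a dict with "fx", "fy", "cx", "cy" (pixels), "rvec" (rotation vector, rad) and "tvec" (3), from world to camera coordinates, as OpenCV has them; the wrist camera has in their place "tool_from_camera" (4x4, takes a point from camera to tool coordinates, whose origin is the TCP and whose axes are the tool frame's). Camera axes: x right, y down, z forward; pixel columns grow to the right and rows downward; lengths in m; the calibration is good to about 2 mm. A picture is of the moment at which its call begins: read the wrist's pose just before it. camera_model takes no time and is no camera call.
- bot.job_done(): hands the job in, once; it reports no verdict.
Trained networks look in the newest picture that a camera, given by its name, has taken for a name from the list of things; names that differ only in an ending like _2 or _b are one class to them, and where a whole thing is asked for, a point or a joint stands for the part that bears it (a point fixed in the world has none). Each returns a list of dicts, best first, with "conf" (0 to 1); they miss things now and then, are a little off and sometimes report something else, mostly with a low value. They report only what shows in the picture. A call takes as long as a camera call.
- bot.regions_of(camera, label): "pixels" (384x512 bool, what is visible of it) and "point" ([row, column] in pixels, amid what is visible of it).
The state is a dict: "time": time; "q": joint angles; "qd": joint speeds; "joint_efforts": joint torques, N m; "ee_pos": TCP position; "tcp_rot": TCP orientation; "wrist_force": force on the tool from outside, world axes, zero at the start; "torque": the same for the moment, N m; "opening": finger opening in m.
Only numpy, scipy, OpenCV 4.12 (cv2) and the standard library are available. Lean on these libraries where they do the work, as an engineer would, in place of code of your own. Each camera call takes 0.05 s, during which the arm holds its last target. There are 200 camera calls.

### The job

This watch movement has passed inspection. Without picking it up, gently push it with the fingertips across the dark plate until it touches the metal rail while it is still between the two white lines, then keep it against the rail and slide it along into the corner pocket at the end with the blue tag, fully home against the end stop. Leave it lying there, take the fingers away, and do not disturb the clear cushion, the loupe, the watch head or the screwdriver.

Things in the scene. Friction and masses are not known exactly. Their poses are not given: they have to be found in the camera images.
- fixture: Fixed dark plate, 170 (x) x 360 (y) x 8 mm, on the bench; origin: centre of its underside, z up. An aluminium rail runs along y: working face at x = +55 mm, looking to -x. A corner pocket at each end of the rail (see the pocket points). Rail, stops and lips stand 12 mm above the plate. Two white lines, flush, cross it at y = +65 and -65 mm; the movement starts between them, at x = -20 to +10 mm.
- movement: Loose watch movement in a round polished steel carrier, gold on top: a disc 40 mm in diameter, 13 mm thick, 50 to 100 g, lying flat on the plate short of the rail. Origin at the centre of its underside. It touches the rail when its centre is at x = 35 mm in the fixture's frame. Slippery (friction about 0.25): push it by its side.
- pocket_left (a point): Where the movement's centre lies when home in the pocket at the rail's +y end: on the plate's top, x 35, y 100 mm in the fixture's frame. The pocket: rail, end stop across it (inner face at y = 120 mm) and, facing the rail, a lip 6 mm thick (x = 6 to 12 mm, from y = 98 mm to the stop). 43 mm wide between rail and lip, open only towards the plate's middle.
- pocket_right (a point): The same for the mirror-image pocket at the rail's -y end: x 35, y -100 mm in the fixture's frame.
- tag_blue: Fixed blue tag block, 44 x 26 x 10 mm, lying on the plate just beyond one end stop, 54 mm farther out along the rail than the home position of its pocket; origin at the centre of its underside. It marks the pocket to use: either end, changing from run to run.
- tag_red: Fixed red tag block of the same size, beyond the other end stop: the pocket not to use.
- cushion: Bystander: loose clear plastic cylinder, 34 mm in diameter, 26 mm high, standing near the plate's corner at -x, +y (fixture frame). Origin at the centre of its underside.
- loupe: Bystander: loose orange eye loupe, 34 mm in diameter at its widest, 32 mm high, standing near the plate's corner at -x, -y. Origin at the centre of its underside.
- watch_head: Bystander: loose steel watch without strap, 42 mm in diameter, 52 mm over its lugs, 12 mm high, lying on the bench to the left (+y) of the plate. Origin at the centre of its underside.
- screwdriver: Bystander: loose small screwdriver with red handle, 130 mm long, lying on the bench to the right (-y) of the plate, along its own x axis; origin at the middle of its underside.

How it is judged:
By the outcome, as a careful person would: the job done as asked, in the order asked, and still so for the second after the job is handed in, with the robot touching nothing.
It also fails if it takes over 48 s, if anything falls off the work surface, if the arm or the gripper's body presses on something with over 40 N, if the wrist force passes 120 N, or if a joint passes its speed limit or range.

## Working session

There is one attempt and no reset: what is moved stays moved. The work goes in short steps, Python scripts to look and compute and a shell command to move; the robot and the scene stay as the last step left them, time stands still between calls to the robot, and variables do not carry over. Pictures are saved under pics/ and viewed, about 8 in all and at most 12, crops included, and the job is handed in when it is done.

```bash
ls; mkdir -p pics
cat > h.py <<'E'
import numpy as np,cv2
from workcell import bot
def save(n,f):
    im,d=bot.camera(n); cv2.imwrite('pics/'+f,im[:,:,::-1]); return im,d
def world(n,d,pix):
    m=bot.camera_model(n);R=cv2.Rodrigues(np.array(m['rvec'],float))[0];t=np.array(m['tvec']).ravel()
    out=[]
    for r,c in pix:
        z=d[int(round(r)),int(round(c))]
        p=np.array([(c-m['cx'])/m['fx']*z,(r-m['cy'])/m['fy']*z,z]);out.append(R.T@(p-t))
    return np.array(out)
def cloud(n,d):
    m=bot.camera_model(n);R=cv2.Rodrigues(np.array(m['rvec'],float))[0];t=np.array(m['tvec']).ravel()
    v,u=np.mgrid[:d.shape[0],:d.shape[1]]
    P=np.stack([(u-m['cx'])/m['fx']*d,(v-m['cy'])/m['fy']*d,d],-1)
    return (P-t)@R
E
python3 - <<'E'
from h import *
for n in('top','side'):
    im,d=save(n,n+'0.png');W=cloud(n,d)
    for l in['fixture','movement','tag_blue','tag_red','cushion','loupe','watch_head','screwdriver']:
        for r in bot.regions_of(n,l)[:2]:
            m=r['pixels']&(d>0)
            if not m.any(): print(n,l,r['conf'],r['point'],'nodepth');continue
            print(n,l,round(r['conf'],2),np.round(r['point']),m.sum(),np.round(np.median(W[m],0),4),np.round(np.percentile(W[m],[2,98],axis=0),3).tolist())
o=bot.get_obs();print(o['time'],o['ee_pos'],o['tcp_rot'],o['opening'])
E
```

```text
pics
top fixture 0.8 [192. 243.] 6683 [0.5325 0.0649 0.0085] [[0.432, -0.111, 0.003], [0.632, 0.233, 0.022]]
top movement 0.65 [196. 256.] 128 [0.528  0.0361 0.0203] [[0.511, 0.022, 0.015], [0.545, 0.053, 0.026]]
top tag_blue 0.59 [171. 292.] 135 [ 0.6003 -0.0805  0.018 ] [[0.579, -0.094, 0.013], [0.621, -0.066, 0.022]]
top tag_red 0.54 [194. 191.] 156 [0.5328 0.2184 0.0174] [[0.511, 0.204, 0.005], [0.554, 0.233, 0.023]]
top cushion 0.52 [227. 203.] 104 [0.4463 0.1825 0.0343] [[0.432, 0.168, 0.023], [0.46, 0.198, 0.04]]
top loupe 0.41 [201. 292.] 98 [ 0.5035 -0.0708  0.0387] [[0.491, -0.085, 0.016], [0.516, -0.057, 0.044]]
top watch_head 0.57 [184. 140.] 174 [0.5672 0.3774 0.0117] [[0.549, 0.36, 0.003], [0.587, 0.396, 0.016]]
top screwdriver 0.64 [210. 406.] 198 [ 0.4666 -0.387   0.0231] [[0.439, -0.402, 0.013], [0.498, -0.378, 0.029]]
side fixture 0.98 [201. 253.] 3459 [0.5414 0.0189 0.0063] [[0.44, -0.125, 0.003], [0.639, 0.209, 0.019]]
side movement 0.6 [196. 252.] 117 [0.5291 0.0239 0.0177] [[0.513, 0.014, 0.008], [0.546, 0.049, 0.02]]
side tag_blue 0.66 [220. 282.] 145 [ 0.6059 -0.0909  0.0155] [[0.584, -0.101, 0.006], [0.627, -0.071, 0.018]]
side cushion 0.44 [170. 224.] 93 [0.4511 0.1681 0.0273] [[0.436, 0.163, 0.011], [0.463, 0.189, 0.034]]
side loupe 0.54 [216. 244.] 146 [ 0.5082 -0.0865  0.0278] [[0.493, -0.093, 0.012], [0.521, -0.069, 0.039]]
side watch_head 0.69 [203. 254.] 3571 [0.5426 0.0187 0.0063] [[0.44, -0.125, 0.001], [0.64, 0.214, 0.019]]
side screwdriver 0.89 [315. 228.] 548 [ 0.4774 -0.3995  0.0187] [[0.442, -0.408, 0.008], [0.555, -0.388, 0.025]]
0.9 [ 0.23762454 -0.49602249  0.19809454] [-9.00016257e+01 -1.24450177e-03 -6.44021055e+01] 0.08534867460916741
```

View pics/top0.png

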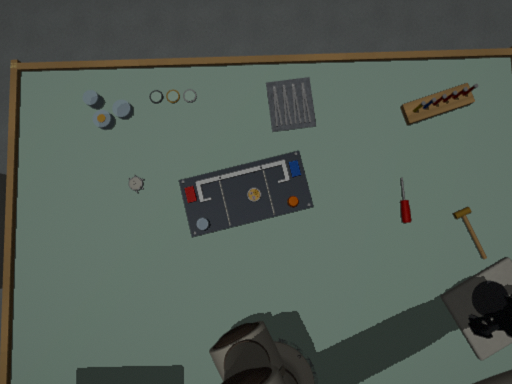

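The top view shows the plate near (0.53, 0.06), yawed about 13°. The blue tag at pixel (row 171, col 292) is at the -y end, so the target is pocket_right. The movement is at (196, 256). Next I go above it for a close look.

```bash
python3 -m jog '[[0,1.7,3.4,0.4,0,0,0],[0,3.4,6.8,0.8,0,0,0],[0,5,10.4,1,0,0,0]]'; python3 -m jog '[[0,1.7,3.4,0.4,0,0,0],[0,3.4,6.8,0.8,0,0,0],[0,3.4,6.8,1,0,0,0]]'
python3 - <<'E'
from h import *
o=bot.get_obs();print(o['time'],o['ee_pos'],o['tcp_rot'],o['q'])
print(np.round(bot.camera_model('wrist')['tool_from_camera'],3))
E
```

```text
time: 1.2
ee_pos: [0.3037, -0.3606, 0.2124]
tcp_rot: [-90.0, 0.0, -64.5]
wrist_force: [0.7, -0.3, 0.3]
opening: 0.0855
time: 1.5
ee_pos: [0.3702, -0.227, 0.231]
tcp_rot: [-90.0, -0.0, -64.4]
wrist_force: [1.5, 0.1, 0.6]
opening: 0.0856
1.5 [ 0.37019232 -0.226965    0.23099595] [-8.99878749e+01 -1.88751919e-02 -6.44233429e+01] [-3.15124154e+01 -9.87697883e+00 -5.59211932e-01  9.92953329e+01
 -7.62960043e-05  1.22910925e+02]
[[ 1.     0.     0.001 -0.   ]
 [-0.001 -0.264  0.965 -0.175]
 [ 0.    -0.965 -0.264  0.067]
 [ 0.     0.     0.     1.   ]]
```

```bash
python3 -m jog '[[0,0.6,1.6,0,0,0,1.7],[0,1.2,3.2,0,0,0,3.4],[0,1.8,4.8,0,0,0,5.1],[0,2.4,6.4,0,0,0,6.8],[0,3,8,0,0,0,8.5]]'; python3 -m jog '[[0,0.3,1,0,0,0,1.7],[0,0.6,2,0,0,0,3.4],[0,0.6,2.3,0,0,0,5.1],[0,0.6,2.3,0,0,0,6.8],[0,0.6,2.3,0,0,0,8.5]]';python3 -m jog '[[0,0,0,0,0,0,1.7],[0,0,0,0,0,0,3.4],[0,0,0,0,0,0,5.1],[0,0,0,0,0,0,6.8],[0,0,0,0,0,0,8.5]]';python3 -m jog '[[0,0,0,0,0,0,1.7],[0,0,0,0,0,0,3.4],[0,0,0,0,0,0,5.1],[0,0,0,0,0,0,6.8],[0,0,0,0,0,0,7.9]]'
cat >> h.py <<'E'
from scipy.spatial.transform import Rotation as Ro
def wcloud(f=None):
    o=bot.get_obs();im,d=bot.camera('wrist')
    if f: cv2.imwrite('pics/'+f,im[:,:,::-1])
    m=bot.camera_model('wrist');T=np.array(m['tool_from_camera'])
    R=Ro.from_euler('xyz',o['tcp_rot'],degrees=True).as_matrix()
    v,u=np.mgrid[:d.shape[0],:d.shape[1]]
    P=np.stack([(u-m['cx'])/m['fx']*d,(v-m['cy'])/m['fy']*d,d],-1)
    W=(P@T[:3,:3].T+T[:3,3])@R.T+np.array(o['ee_pos'])
    return im,d,W,o
E
python3 - <<'E'
from h import *
im,d,W,o=wcloud('w1.png');print(o['time'],o['ee_pos'],o['tcp_rot'],o['q'])
for l in['fixture','movement','tag_blue','tag_red','cushion','loupe']:
    for r in bot.regions_of('wrist',l)[:2]:
        m=r['pixels']&(d>0)
        if m.any(): print(l,round(r['conf'],2),np.round(r['point']),m.sum(),np.round(np.median(W[m],0),4),np.round(np.percentile(W[m],[2,98],axis=0),3).tolist())
E
```

```text
time: 2.0
ee_pos: [0.4452, -0.027, 0.231]
tcp_rot: [-90.0, -0.0, -21.5]
wrist_force: [0.8, -0.9, 0.4]
opening: 0.0854
time: 2.5
ee_pos: [0.4599, 0.0292, 0.2307]
tcp_rot: [-90.0, 0.0, 21.0]
wrist_force: [1.1, -0.2, 0.2]
opening: 0.0854
time: 3.0
ee_pos: [0.4599, 0.0287, 0.2308]
tcp_rot: [-90.0, -0.0, 63.4]
wrist_force: [-1.1, 0.1, -1.0]
opening: 0.0855
time: 3.5
ee_pos: [0.4599, 0.0286, 0.2308]
tcp_rot: [-90.0, 0.0, 102.9]
wrist_force: [0.6, 0.3, 0.2]
opening: 0.0855
3.5 [0.45992478 0.02864546 0.23084328] [-9.00106273e+01  2.79534893e-03  1.02927588e+02] [ 3.56465558e+00 -6.32348697e+00  2.56183313e+00  9.88743797e+01
 -1.02918574e-03 -9.36293253e+00]
fixture 0.87 [204. 264.] 23088 [0.5228 0.0588 0.0072] [[0.431, -0.114, 0.005], [0.623, 0.22, 0.02]]
movement 0.76 [210. 248.] 596 [0.5278 0.0357 0.0197] [[0.51, 0.018, 0.014], [0.546, 0.053, 0.021]]
tag_blue 0.52 [230. 160.] 250 [ 0.5871 -0.082   0.0167] [[0.578, -0.097, 0.009], [0.613, -0.066, 0.019]]
tag_blue 0.16 [210. 248.] 661 [0.5279 0.0354 0.0196] [[0.51, 0.017, 0.007], [0.548, 0.053, 0.021]]
tag_red 0.76 [231. 370.] 354 [0.5231 0.216  0.0167] [[0.511, 0.201, 0.007], [0.54, 0.229, 0.018]]
cushion 0.83 [181. 366.] 681 [0.4482 0.1778 0.0325] [[0.433, 0.165, 0.007], [0.464, 0.197, 0.034]]
loupe 0.63 [180. 171.] 560 [ 0.5035 -0.0714  0.0384] [[0.492, -0.087, 0.007], [0.519, -0.059, 0.04]]
```

View pics/w1.png

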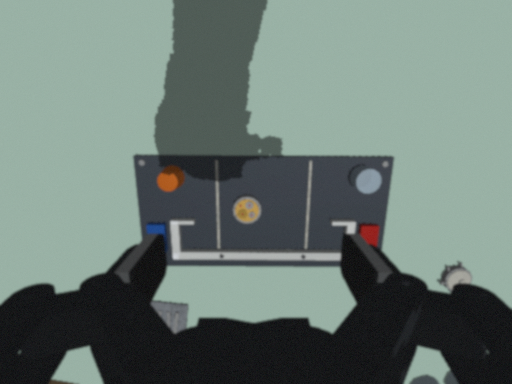

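The wrist view has the movement at (210, 248), the rail along row ~257, the blue tag at (230, 155) and the white lines at columns ~218 and ~308. Next I fit the rail's pose.

Run:
```python
from h import *
im,d,W,o=wcloud()
m0=bot.regions_of('wrist','fixture')[0]['pixels']
hs=cv2.cvtColor(im,cv2.COLOR_RGB2HSV)
for it in range(1):
    m=cv2.dilate(m0.astype(np.uint8),np.ones((9,9)))>0
    k=m&(hs[...,1]<60)&(hs[...,2]>140)&(d>0)
    n,lab,st,_=cv2.connectedComponentsWithStats(k.astype(np.uint8))
    for i in range(1,n):
        if st[i,4]<60: continue
        P=W[lab==i];xy=P[:,:2].astype(np.float32)
        r=cv2.minAreaRect(xy);v=cv2.fitLine(xy,cv2.DIST_HUBER,0,.001,.001).ravel()
        print(st[i],np.round(np.median(P,0),4),'ang',np.degrees(np.arctan2(v[1],v[0])).round(2),'rect',np.round(r[0],4),np.round(r[1],4),round(r[2],2))
pl=W[m0&(d>0)&(abs(W[...,2]-.008)<.004)]
r=cv2.minAreaRect(pl[:,:2].astype(np.float32));print('plate',r,np.median(pl[:,2]))
# movement circle
mm=bot.regions_of('wrist','movement')[0]['pixels']&(d>0)&(W[...,2]>.015)
c,rad=cv2.minEnclosingCircle(W[mm][:,:2].astype(np.float32));print('mov',c,rad,np.median(W[mm][:,2]))
```

```text
[130 151  28  90 429] [ 0.5326 -0.1254 -0.0007] ang 8.05 rect [ 0.5483 -0.1256] [0.0368 0.1402] 86.92
[281 151 118 101 883] [ 0.4362  0.2182 -0.0011] ang 71.09 rect [0.4527 0.1894] [0.2248 0.1111] 59.29
[357 169  24  23 225] [0.4554 0.1853 0.033 ] ang -35.03 rect [0.4508 0.1827] [0.0279 0.0313] 59.09
[ 171  221  169   39 1438] [0.595  0.0296 0.0191] ang -78.3 rect [0.5763 0.0577] [0.0625 0.2497] 11.11
[333 221  23  13 160] [0.5206 0.182  0.0189] ang 70.7 rect [0.4899 0.128 ] [0.1512 0.0249] 57.73
[167 266 173   4 544] [ 0.6269  0.0726 -0.0009] ang -77.31 rect [0.6288 0.0658] [0.0069 0.2686] 12.93
plate ((0.5340499877929688, 0.059929028153419495), (0.16942532360553741, 0.3596169352531433), 12.55357551574707) 0.007139464387602851
mov (0.5294980406761169, 0.03589167445898056) 0.020137948915362358 0.019658240576122615
```

```bash
python3 -m jog '[[0.76,1.1,-0.1,-1.8,0,0,0],[0.76,1.1,-0.1,-3.6,0,0,0],[0.76,1.1,-0.1,-5.4,0,0,0],[0.76,1.1,-0.1,-6.8,0,0,0],[0.76,1.1,-0.1,-6.8,0,0,0]]' 20; python3 -m jog '[[0.76,0,0,0,0,0,0],[0.76,0,0,0,0,0,0],[0.76,0,0,0,0,0,0]]'
python3 - <<'E'
from h import *
im,d,W,o=wcloud('w2.png')
th=np.radians(12.6);e=np.array([[np.cos(th),np.sin(th)],[-np.sin(th),np.cos(th)]])
print(o['time'],o['ee_pos'],'fix',e@(np.array(o['ee_pos'])[:2]-[.534,.060]),o['opening'])
for r in bot.regions_of('wrist','movement')[:1]:
    mm=r['pixels']&(d>0)&(W[...,2]>.015)&(W[...,2]<.026);c,rad=cv2.minEnclosingCircle(W[mm][:,:2].astype(np.float32));print(e@(np.array(c)-[.534,.060]),rad,np.median(W[mm][:,2]),r['conf'])
E
```

```text
time: 4.5
ee_pos: [0.4843, 0.026, 0.0561]
tcp_rot: [-89.5, -0.1, 102.6]
wrist_force: [-0.4, -0.2, 0.2]
opening: 0.0207
time: 4.8
ee_pos: [0.4888, 0.0262, 0.0631]
tcp_rot: [-90.2, 0.0, 102.6]
wrist_force: [-0.3, -0.2, -1.4]
opening: 0.0205
4.8 [0.48875827 0.02624771 0.06308242] fix [-0.051515   -0.02307025] 0.020549789876086157
[-0.009576   -0.02288656] 0.02027124911546707 0.019731554854475884 0.91
```

View pics/w2.png

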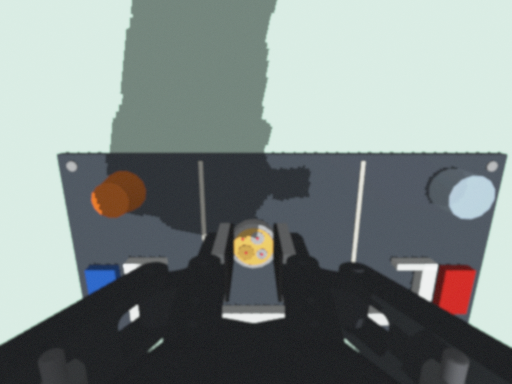

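The disc at (245, 253) is centred between the two fingertips at columns ~222 and ~286, and the fit agrees. I descend behind it.

```bash
python3 -m jog '[[0.76,0,0,-0.8,0,0,0],[0.76,0,0,-1.4,0,0,0],[0.76,0,0,-1.8,0,0,0],[0.76,0,0,-2.0,0,0,0],[0.76,0,0,-2.08,0,0,0]]'; python3 -m jog '[[0.76,0.16,0.04,0,0,0,0],[0.76,0.31,0.07,0,0,0,0],[0.76,0.31,0.07,0,0,0,0]]'
python3 - <<'E'
from h import *
im,d=save('side','s3.png')
cv2.imwrite('pics/s3c.png',cv2.resize(im[150:260,180:330,::-1],None,fx=5,fy=5))
E
```

```text
time: 5.4
ee_pos: [0.4872, 0.0262, 0.0084]
tcp_rot: [-90.0, -0.0, 102.6]
wrist_force: [-0.0, -0.5, -0.3]
opening: 0.0207
time: 5.7
ee_pos: [0.4961, 0.028, 0.0093]
tcp_rot: [-90.1, 0.0, 102.6]
wrist_force: [-0.6, -0.4, -0.6]
opening: 0.0204
```

View pics/s3c.png

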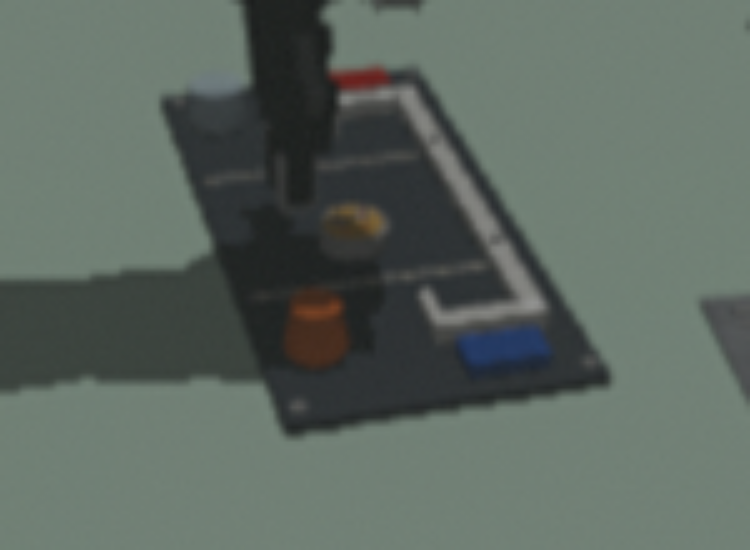

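Tips are low on the plate behind the disc, with nothing touching. I push toward the rail in 4 mm rows.

```bash
python3 -m jog '[[0.76,0.08,0.02,0.1,0,0,0],[0.76,0.24,0.05,0.1,0,0,0],[0.76,0.39,0.09,0.1,0,0,0],[0.76,0.55,0.12,0.1,0,0,0],[0.76,0.7,0.16,0.1,0,0,0]]'; python3 -m jog '[[0.76,0.16,0.04,0,0,0,0],[0.76,0.31,0.07,0,0,0,0],[0.76,0.47,0.1,0,0,0,0],[0.76,0.62,0.14,0,0,0,0],[0.76,0.62,0.14,0,0,0,0]]'
cat >> h.py <<'E'
th=np.radians(12.6);e=np.array([[np.cos(th),np.sin(th)],[-np.sin(th),np.cos(th)]])
def fx(p): return np.round(e@(np.array(p)[:2]-[.534,.060]),4)
def mov(f=None):
    im,d,W,o=wcloud(f);print(o['time'],'tcp fix',fx(o['ee_pos']),o['ee_pos'][2].round(4),np.round(o['wrist_force'],1))
    for r in bot.regions_of('wrist','movement')[:1]:
        mm=r['pixels']&(d>0)&(W[...,2]>.015)&(W[...,2]<.026);c,rad=cv2.minEnclosingCircle(W[mm][:,:2].astype(np.float32));print('mov',fx(c),rad,mm.sum(),r['conf'])
E
python3 -c "
from h import *
mov('w4.png')
im,d=save('top','t4.png')
r=bot.regions_of('top','movement');W=cloud('top',d)
for q in r[:1]:
  m=q['pixels']&(d>0);print('top',q['conf'],m.sum(),fx(np.median(W[m],0)))
"
```

```text
time: 6.25
ee_pos: [0.513, 0.032, 0.0112]
tcp_rot: [-90.0, -0.0, 102.6]
wrist_force: [0.2, -0.2, 0.4]
opening: 0.0206
time: 6.75
ee_pos: [0.5286, 0.0355, 0.0112]
tcp_rot: [-90.0, -0.0, 102.6]
wrist_force: [-0.8, -0.1, 0.8]
opening: 0.0203
6.75 tcp fix [-0.0106 -0.0227] 0.0112 [-0.8 -0.1  0.8]
mov [-0.0096 -0.0228] 0.02000919170677662 2652 0.82
```

View pics/w4.png

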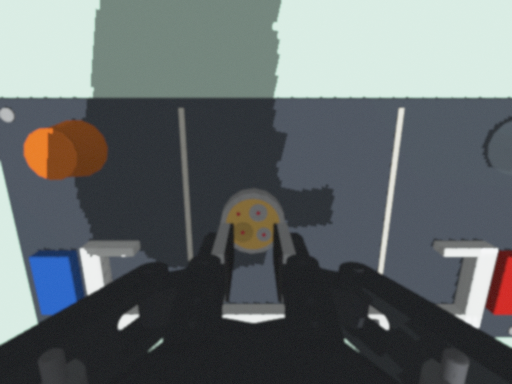

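The disc has not moved: it is still at (220, 253), and the fingertips at row ~255 seem to be above it. I check the tips' height in the depth image.

```bash
python3 -c "
from h import *
im,d,W,o=wcloud()
for c in (215,220,224,284,288,293):
  for r in (228,235,245,255,262): print(r,c,fx(W[r,c]),W[r,c,2].round(4),d[r,c].round(3),im[r,c])
im,d=bot.camera('side')
W=cloud('side',d);F=(W[...,:2]-[.534,.06])@e.T
m=(abs(F[...,0]+.01)<.05)&(abs(F[...,1]+.023)<.03)&(W[...,2]>.024)&(W[...,2]<.2)
print(np.sort(W[m][:,2])[:10], F[m][np.argsort(W[m][:,2])[:10]])
"
```

```text
228 215 [-0.002  -0.0478] 0.0073 0.193 [43 49 55]
235 215 [-0.0183 -0.0413] 0.0547 0.143 [45 46 48]
245 215 [-0.0223 -0.0387] 0.0736 0.123 [87 88 91]
255 215 [-0.0233 -0.0373] 0.0842 0.113 [66 69 68]
262 215 [-0.0231 -0.0367] 0.0893 0.108 [31 32 34]
228 220 [-0.022  -0.0387] 0.0546 0.142 [86 87 89]
235 220 [-0.0224 -0.0377] 0.0636 0.133 [89 92 93]
245 220 [-0.0221 -0.0367] 0.0731 0.124 [90 91 92]
255 220 [-0.0216 -0.0358] 0.081 0.116 [102 105 107]
262 220 [-0.0233 -0.0348] 0.0897 0.108 [57 59 61]
228 224 [-0.0226 -0.0366] 0.0561 0.14 [90 92 94]
235 224 [-0.0222 -0.0359] 0.0633 0.133 [90 92 92]
245 224 [-0.0215 -0.0351] 0.0719 0.125 [85 87 88]
255 224 [-0.0217 -0.0342] 0.0812 0.116 [62 62 64]
262 224 [-0.0183 -0.0343] 0.0807 0.117 [63 63 65]
228 284 [-0.0225 -0.0078] 0.0556 0.141 [90 93 94]
235 284 [-0.0221 -0.0085] 0.063 0.134 [91 92 94]
245 284 [-0.0221 -0.0095] 0.0731 0.124 [87 91 91]
255 284 [-0.0212 -0.0102] 0.0803 0.117 [95 98 98]
262 284 [-0.0188 -0.0103] 0.0815 0.117 [87 91 91]
228 288 [-0.0224 -0.0058] 0.0554 0.141 [82 85 91]
235 288 [-0.0216 -0.0065] 0.0617 0.135 [89 91 92]
245 288 [-0.0222 -0.0079] 0.0734 0.123 [90 91 92]
255 288 [-0.0218 -0.0087] 0.0813 0.116 [94 97 98]
262 288 [-0.023  -0.0097] 0.089 0.108 [38 40 41]
228 293 [-0.0018  0.0037] 0.0067 0.193 [68 74 83]
235 293 [-0.018 -0.003] 0.0538 0.144 [32 33 36]
245 293 [-0.0224 -0.0058] 0.0738 0.123 [62 66 66]
255 293 [-0.0232 -0.0072] 0.0839 0.113 [54 56 57]
262 293 [-0.0231 -0.0078] 0.0893 0.108 [31 34 37]
[0.04341742 0.04364619 0.04383054 0.04387438 0.04405111 0.04506936
 0.04520415 0.04544465 0.04618876 0.04644888] [[-0.00533067 -0.03904967]
 [-0.01727304 -0.0419194 ]
 [-0.00288097 -0.04042114]
 [-0.01998607 -0.04161758]
 [-0.01086491 -0.03873804]
 [-0.01917236 -0.01570809]
 [-0.00210438 -0.0374669 ]
 [-0.01408228 -0.04037999]
 [-0.00915932 -0.04298302]
 [-0.01974095 -0.04069502]]
```

Both cameras put the real fingertips about 30 mm above the commanded TCP height: side ~0.043 and wrist ~0.05, against a reported 0.011. The fingers passed clean over the disc. I back off, then descend with visual checks on the tip height.

```bash
python3 -m jog '[[0.76,-0.4,-0.09,0,0,0,0],[0.76,-0.8,-0.18,0,0,0,0],[0.76,-1.2,-0.27,0,0,0,0],[0.76,-1.58,-0.35,0,0,0,0],[0.76,-1.58,-0.35,0,0,0,0]]'
cat >> h.py <<'E'
def tips():
    o=bot.get_obs();t=fx(o['ee_pos']);print('tcp',t,np.round(o['ee_pos'],4),np.round(o['wrist_force'],1),o['opening'])
    im,d=bot.camera('side');W=cloud('side',d);F=(W[...,:2]-[.534,.06])@e.T
    m=(abs(F[...,0]-t[0])<.02)&(abs(F[...,1]-t[1])<.03)&(W[...,2]>.011)&(W[...,2]<.2)&(im.max(-1)<70)
    z=np.sort(W[m][:,2]);print('side tip z',np.round(z[:12:2],4))
    im,d,W,o=wcloud();F=(W[...,:2]-[.534,.06])@e.T
    m=(abs(F[...,0]-t[0])<.018)&(abs(F[...,1]-t[1])<.03)&(W[...,2]>.011)&(W[...,2]<.2)
    z=np.sort(W[m][:,2]);print('wrist tip z',np.round(z[:40:5],4))
E
python3 -c "
from h import *
tips()"; python3 -m jog '[[0.76,0,0,-0.1,0,0,0],[0.76,0,0,-0.3,0,0,0],[0.76,0,0,-0.5,0,0,0],[0.76,0,0,-0.6,0,0,0],[0.76,0,0,-0.6,0,0,0]]'; python3 -c "
from h import *
tips();mov('w5.png')"
```

```text
time: 7.55
ee_pos: [0.4874, 0.0264, 0.0115]
tcp_rot: [-90.0, 0.0, 102.6]
wrist_force: [0.8, -0.8, 0.6]
opening: 0.0204
tcp [-0.0528 -0.0227] [0.4874 0.0264 0.0115] [ 0.8 -0.8  0.6] 0.020390431232782155
side tip z [0.0409 0.0439 0.0446 0.0452 0.0453 0.0467]
wrist tip z [0.0435 0.0439 0.0444 0.0449 0.0451 0.0457 0.0461 0.0466]
time: 8.15
ee_pos: [0.4883, 0.0267, -0.0045]
tcp_rot: [-89.9, -0.0, 102.6]
wrist_force: [0.4, 0.2, -0.2]
opening: 0.0205
tcp [-0.0519 -0.0226] [ 0.4883  0.0267 -0.0045] [ 0.4  0.2 -0.2] 0.020478102447943493
side tip z [0.0263 0.0291 0.0295 0.0311 0.0316 0.0317]
wrist tip z [0.0277 0.0284 0.029  0.0296 0.0298 0.0299 0.0303 0.0307]
8.25 tcp fix [-0.0516 -0.0226] -0.0038 [ 0.7 -0.1 -0.6]
mov [-0.0101 -0.0225] 0.019907692447304726 2545 0.79
```

View pics/w5.png

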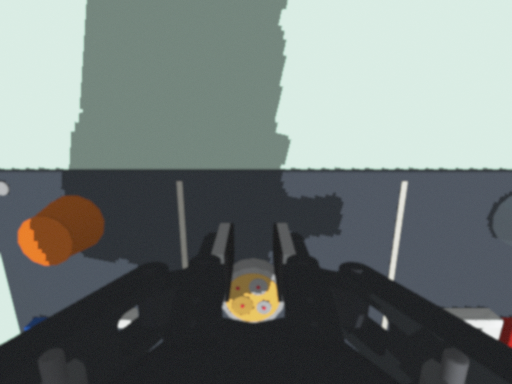

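Two views agree: tips are at TCP + 31 mm, now ~27 mm up, and nothing touches. Another 15 mm brings the tips to z ≈ 12 mm.

```bash
python3 -m jog '[[0.76,0,0,-0.2,0,0,0],[0.76,0,0,-0.4,0,0,0],[0.76,0,0,-0.52,0,0,0],[0.76,0,0,-0.6,0,0,0],[0.76,0,0,-0.6,0,0,0]]'; python3 -c "
from h import *
tips()"; python3 -m jog '[[0.76,0.16,0.04,0,0,0,0],[0.76,0.31,0.07,0,0,0,0],[0.76,0.47,0.1,0,0,0,0],[0.76,0.62,0.14,0,0,0,0],[0.76,0.78,0.18,0,0,0,0]]'; python3 -c "
from h import *
mov('w6.png')"
```

```text
time: 8.85
ee_pos: [0.4884, 0.0266, -0.0192]
tcp_rot: [-90.0, -0.0, 102.6]
wrist_force: [0.2, 0.2, 0.6]
opening: 0.0202
tcp [-0.0518 -0.0226] [ 0.4884  0.0266 -0.0192] [0.2 0.2 0.6] 0.020153949040489443
side tip z [0.0116 0.0125 0.0139 0.0146 0.0152 0.0166]
wrist tip z [0.0131 0.0138 0.0142 0.0145 0.0148 0.0151 0.0155 0.0159]
time: 9.45
ee_pos: [0.5085, 0.0312, -0.0187]
tcp_rot: [-90.0, 0.0, 102.6]
wrist_force: [-0.6, 0.0, 0.4]
opening: 0.0207
9.45 tcp fix [-0.0312 -0.0225] -0.0187 [-0.6  0.   0.4]
mov [-0.0036 -0.0224] 0.020301036536693573 2906 0.96
```

The disc now moves: its centre leads the TCP by 27.6 mm, as predicted. I continue.

```bash
python3 -m jog '[[0.76,0.16,0.04,0,0,0,0],[0.76,0.31,0.07,0,0,0,0],[0.76,0.47,0.1,0,0,0,0],[0.76,0.62,0.14,0,0,0,0],[0.76,0.78,0.18,0,0,0,0]]';  python3 -m jog '[[0.76,0.12,0.03,0,0,0,0],[0.76,0.24,0.06,0,0,0,0],[0.76,0.36,0.08,0,0,0,0],[0.76,0.45,0.1,0,0,0,0],[0.76,0.51,0.115,0,0,0,0]]'; python3 -c "
from h import *
mov()"
```

```text
time: 10.05
ee_pos: [0.528, 0.0357, -0.0187]
tcp_rot: [-90.0, 0.0, 102.6]
wrist_force: [-0.9, 0.8, -0.7]
opening: 0.0205
time: 10.55
ee_pos: [0.5406, 0.0386, -0.0187]
tcp_rot: [-90.0, -0.0, 102.6]
wrist_force: [-1.2, -0.5, -0.2]
opening: 0.0203
10.55 tcp fix [ 0.0018 -0.0224] -0.0187 [-1.2 -0.5 -0.2]
mov [ 0.029  -0.0222] 0.020582064986228943 2903 0.83
```

Six millimetres are left. I creep in 1.5 mm rows and watch the force.

```bash
python3 -m jog '[[0.76,0.06,0.013,0,0,0,0],[0.76,0.12,0.026,0,0,0,0],[0.76,0.17,0.038,0,0,0,0],[0.76,0.2,0.045,0,0,0,0],[0.76,0.2,0.045,0,0,0,0]]';  python3 -m jog '[[0.76,0.03,0.007,0,0,0,0],[0.76,0.05,0.01,0,0,0,0],[0.76,0.05,0.01,0,0,0,0]]';python3 -c "
from h import *
mov()"
```

```text
time: 11.15
ee_pos: [0.5455, 0.0397, -0.0188]
tcp_rot: [-90.0, -0.0, 102.6]
wrist_force: [-0.5, -0.1, 0.2]
opening: 0.0204
time: 11.45
ee_pos: [0.5467, 0.0399, -0.0187]
tcp_rot: [-90.0, -0.0, 102.6]
wrist_force: [-0.2, -0.6, 0.6]
opening: 0.0202
11.45 tcp fix [ 0.008  -0.0224] -0.0187 [-0.2 -0.6  0.6]
mov [ 0.0357 -0.0205] 0.021318387240171432 2929 0.97
```

```bash
for i in 1; do python3 -m jog '[[0.76,0.02,0.005,0,0,0,0],[0.76,0.04,0.01,0,0,0,0],[0.76,0.04,0.01,0,0,0,0]]';python3 -m jog '[[0.76,0.02,0.005,0,0,0,0],[0.76,0.04,0.01,0,0,0,0],[0.76,0.04,0.01,0,0,0,0]]'; done;python3 -c "
from h import *
mov('w7.png')"
```

```text
time: 11.85
ee_pos: [0.5472, 0.0401, -0.0189]
tcp_rot: [-89.9, -0.0, 102.6]
wrist_force: [-3.9, -1.2, 0.6]
opening: 0.0205
time: 12.15
ee_pos: [0.5476, 0.0402, -0.0191]
tcp_rot: [-89.9, -0.0, 102.6]
wrist_force: [-7.0, -1.0, 2.1]
opening: 0.0203
12.15 tcp fix [ 0.0089 -0.0223] -0.0191 [-7.  -1.   2.1]
mov [ 0.0359 -0.0219] 0.02036486379802227 2870 0.58
```

Contact with the rail is confirmed: 7 N, centre at x ≈ 35.5 mm and y ≈ -22 mm, between the lines. I back off, lift, close and turn -60° to bring a flat face behind the disc, 30° off the rail direction.

```bash
python3 -m jog '[[0.76,-0.15,-0.03,0,0,0,0],[0.76,-0.5,-0.11,0,0,0,0],[0.76,-0.94,-0.21,0,0,0,0],[0.76,-0.94,-0.21,0.5,0,0,0],[0.76,-0.94,-0.21,1,0,0,0]]'
python3 -m jog '[[1,0,0.4,0,0,0,-1.7],[1,0,0.8,0,0,0,-3.4],[1,0.2,1.2,0,0,0,-5.1],[1,0.5,1.6,0,0,0,-6.8],[1,0.7,1.6,0,0,0,-8.5]]'
python3 -m jog '[[1,0.2,0,0,0,0,-1.7],[1,0.2,0,0,0,0,-3.5],[1,0.2,0,0,0,0,-3.5],[1,0.2,0,0,0,0,-3.5]]'
python3 -c "
from h import *
tips();mov('w8.png')"
```

```text
time: 12.75
ee_pos: [0.525, 0.0351, 0.0075]
tcp_rot: [-90.0, 0.0, 102.6]
wrist_force: [0.9, 0.4, -0.6]
opening: 0.0202
time: 13.25
ee_pos: [0.544, 0.0763, 0.0079]
tcp_rot: [-90.1, -0.1, 59.8]
wrist_force: [0.1, 0.0, 0.5]
opening: -0.0
time: 13.65
ee_pos: [0.5482, 0.0753, 0.0072]
tcp_rot: [-90.0, -0.1, 42.8]
wrist_force: [-1.0, 0.2, -0.6]
opening: 0.0001
tcp [0.0172 0.0118] [0.5482 0.0753 0.0072] [-1.   0.2 -0.6] 6.53457342439164e-05
side tip z [0.0174 0.0176 0.0179 0.0191 0.0191 0.0202]
wrist tip z [0.0435 0.044  0.0444 0.0447 0.045  0.0452 0.0453 0.0456]
13.75 tcp fix [0.0169 0.0118] 0.0068 [ 0.1  0.2 -0.4]
```

View pics/w8.png

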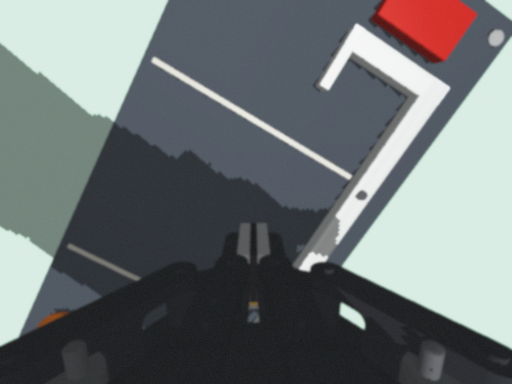

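The closed fingertips at (230, 253) point along the rail, and the gold disc shows through the gap at (305, 253). I lower and check the tip.

```bash
python3 -m jog '[[1,-0.04,0,-0.4,0,0,0],[1,-0.04,0,-0.8,0,0,0],[1,-0.04,0,-1.0,0,0,0],[1,-0.04,0,-1.05,0,0,0],[1,-0.04,0,-1.05,0,0,0]]'
python3 -c "
from h import *
tips()
im,d=save('side','s9.png')
cv2.imwrite('pics/s9c.png',cv2.resize(im[150:260,180:330,::-1],None,fx=5,fy=5,interpolation=cv2.INTER_CUBIC))
"
```

```text
time: 14.35
ee_pos: [0.5464, 0.0751, -0.0204]
tcp_rot: [-90.0, 0.0, 42.6]
wrist_force: [-0.7, -0.9, 0.0]
opening: -0.0001
tcp [0.0154 0.012 ] [ 0.5464  0.0751 -0.0204] [-0.7 -0.9  0. ] -7.408550729753018e-05
side tip z [0.011  0.0131 0.0155 0.0156 0.0169 0.0173]
wrist tip z [0.0164 0.017  0.017  0.0174 0.0178 0.0182 0.0183 0.0184]
```

View pics/s9c.png

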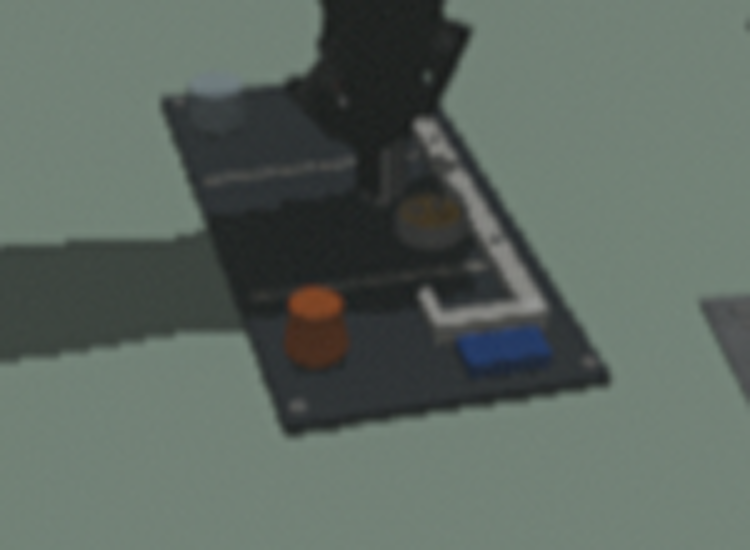

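The disc at (432, 215) is against the rail, with the fingers behind it at (380, 195). I push along the rail.

```bash
python3 -m jog '[[1,0.066,-0.15,-0.08,0,0,0],[1,0.132,-0.3,-0.08,0,0,0],[1,0.2,-0.45,-0.08,0,0,0],[1,0.265,-0.6,-0.08,0,0,0],[1,0.33,-0.746,-0.08,0,0,0]]'
python3 -m jog '[[1,0.035,-0.156,0,0,0,0],[1,0.07,-0.312,0,0,0,0],[1,0.104,-0.468,0,0,0,0],[1,0.139,-0.624,0,0,0,0],[1,0.174,-0.78,0,0,0,0]]'
cat >> h.py <<'E'
def disc():
    o=bot.get_obs();print(o['time'],'tcp',fx(o['ee_pos']),np.round(o['wrist_force'],1))
    for n in('top','side'):
        im,d=bot.camera(n);W=cloud(n,d)
        for q in bot.regions_of(n,'movement')[:1]:
            m=q['pixels']&(d>0)&(W[...,2]>.015)&(W[...,2]<.027);P=(W[m][:,:2]-[.534,.06])@e.T
            if len(P):print(n,round(q['conf'],2),len(P),np.round(P.mean(0),4),np.round(P.min(0),4),np.round(P.max(0),4))
E
python3 -c "
from h import *
disc()"
```

```text
time: 15.0
ee_pos: [0.5548, 0.0562, -0.022]
tcp_rot: [-90.0, 0.0, 42.6]
wrist_force: [-1.3, 1.0, -0.0]
opening: -0.0002
time: 15.5
ee_pos: [0.5594, 0.0366, -0.0219]
tcp_rot: [-90.0, -0.0, 42.6]
wrist_force: [-0.5, 0.7, 0.1]
opening: 0.0001
15.5 tcp [ 0.0197 -0.0283] [-0.5  0.7  0.1]
side 0.45 97 [ 0.0349 -0.0602] [ 0.0151 -0.0778] [ 0.0538 -0.0393]
```

The disc is moving along the rail, with its extents at x 15–54 mm and y -78 to -39 mm. I continue.

```bash
python3 -m jog '[[1,0.035,-0.156,0,0,0,0],[1,0.07,-0.312,0,0,0,0],[1,0.104,-0.468,0,0,0,0],[1,0.139,-0.624,0,0,0,0],[1,0.174,-0.78,0,0,0,0]]'
python3 -m jog '[[1,0.026,-0.117,0,0,0,0],[1,0.052,-0.234,0,0,0,0],[1,0.078,-0.35,0,0,0,0],[1,0.096,-0.43,0,0,0,0],[1,0.1,-0.45,0,0,0,0]]'
python3 -c "
from h import *
disc()
im,d=save('side','s10.png')
cv2.imwrite('pics/s10c.png',cv2.resize(im[150:260,180:330,::-1],None,fx=5,fy=5,interpolation=cv2.INTER_CUBIC))"
```

```text
time: 16.2
ee_pos: [0.5636, 0.0172, -0.022]
tcp_rot: [-90.0, 0.0, 42.6]
wrist_force: [-1.2, 1.2, 1.2]
opening: -0.0
time: 16.7
ee_pos: [0.5661, 0.006, -0.022]
tcp_rot: [-90.0, 0.0, 42.6]
wrist_force: [-2.1, 1.4, 0.3]
opening: 0.0002
16.7 tcp [ 0.0196 -0.0597] [-2.1  1.4  0.3]
side 0.67 100 [ 0.0335 -0.0913] [ 0.0159 -0.1091] [ 0.0512 -0.0702]
```

View pics/s10c.png

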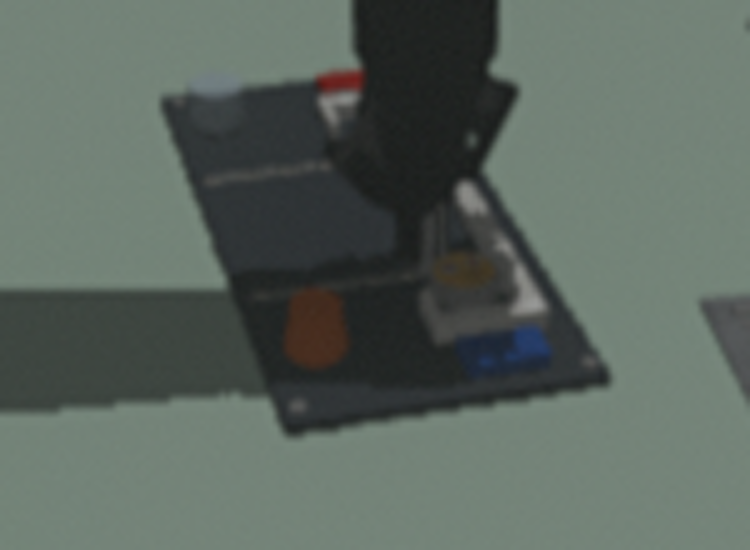

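The disc at (465, 275) is entering the pocket, with about 10 mm to go. I creep.

```bash
python3 -m jog '[[1,0.016,-0.07,0,0,0,0],[1,0.032,-0.14,0,0,0,0],[1,0.048,-0.21,0,0,0,0],[1,0.064,-0.28,0,0,0,0],[1,0.064,-0.28,0,0,0,0]]'
python3 -m jog '[[1,0.008,-0.035,0,0,0,0],[1,0.016,-0.07,0,0,0,0],[1,0.024,-0.1,0,0,0,0],[1,0.024,-0.1,0,0,0,0]]'
python3 -c "
from h import *
disc()"
```

```text
time: 17.45
ee_pos: [0.5678, -0.001, -0.022]
tcp_rot: [-90.0, 0.0, 42.6]
wrist_force: [0.1, 0.5, -0.3]
opening: 0.0002
time: 17.85
ee_pos: [0.5683, -0.0033, -0.022]
tcp_rot: [-90.0, 0.0, 42.6]
wrist_force: [-0.3, 0.5, 0.3]
opening: -0.0002
17.85 tcp [ 0.0197 -0.0693] [-0.3  0.5  0.3]
side 0.48 97 [ 0.0338 -0.1017] [ 0.0162 -0.1204] [ 0.0534 -0.0802]
```

```bash
python3 -m jog '[[1,0.007,-0.03,0,0,0,0],[1,0.013,-0.06,0,0,0,0],[1,0.013,-0.06,0,0,0,0]]'
python3 -m jog '[[1,0.007,-0.03,0,0,0,0],[1,0.013,-0.06,0,0,0,0],[1,0.013,-0.06,0,0,0,0]]'
python3 -c "
from h import *
disc()"
```

```text
time: 18.35
ee_pos: [0.5686, -0.0048, -0.022]
tcp_rot: [-90.0, 0.0, 42.6]
wrist_force: [0.1, 0.6, 0.3]
opening: -0.0001
time: 18.65
ee_pos: [0.569, -0.0063, -0.022]
tcp_rot: [-90.0, -0.0, 42.6]
wrist_force: [-0.6, 0.4, 0.1]
opening: -0.0002
18.65 tcp [ 0.0197 -0.0724] [-0.6  0.4  0.1]
top 0.18 119 [0.0336 0.1551] [0.0126 0.1429] [0.0567 0.1678]
side 0.4 99 [ 0.0336 -0.1021] [ 0.0164 -0.1201] [ 0.052 -0.079]
```

```bash
python3 -m jog '[[1,0.005,-0.02,0,0,0,0],[1,0.01,-0.04,0,0,0,0],[1,0.01,-0.04,0,0,0,0]]'
python3 -m jog '[[1,0.005,-0.02,0,0,0,0],[1,0.01,-0.04,0,0,0,0],[1,0.01,-0.04,0,0,0,0]]'
```

```text
time: 19.15
ee_pos: [0.5692, -0.0073, -0.022]
tcp_rot: [-90.0, 0.0, 42.6]
wrist_force: [-0.9, -0.7, 0.3]
opening: -0.0002
time: 19.45
ee_pos: [0.5694, -0.0081, -0.022]
tcp_rot: [-90.0, -0.0, 42.6]
wrist_force: [-0.8, 1.0, 0.1]
opening: 0.0
```

```bash
python3 -m jog '[[1,0.005,-0.02,0,0,0,0],[1,0.01,-0.04,0,0,0,0],[1,0.01,-0.04,0,0,0,0]]'
python3 -m jog '[[1,0.005,-0.02,0,0,0,0],[1,0.01,-0.04,0,0,0,0],[1,0.01,-0.04,0,0,0,0]]'
python3 -c "
from h import *
disc()"
```

```text
time: 19.75
ee_pos: [0.5693, -0.0084, -0.022]
tcp_rot: [-89.9, -0.0, 42.6]
wrist_force: [-3.0, 6.1, 1.7]
opening: 0.0
time: 20.05
ee_pos: [0.5693, -0.0085, -0.022]
tcp_rot: [-89.8, -0.1, 42.7]
wrist_force: [-5.3, 10.8, 2.5]
opening: -0.0001
20.05 tcp [ 0.0195 -0.0745] [-5.3 10.8  2.5]
side 0.56 225 [ 0.0426 -0.0703] [-0.0406 -0.1449] [0.0677 0.129 ]
```

Force rose to ~12 N against the stop, so it is home. I retreat straight off the contact, lift and check.

```bash
python3 -m jog '[[1,-0.03,0.03,0,0,0,0],[1,-0.14,0.15,0,0,0,0],[1,-0.34,0.37,0,0,0,0],[1,-0.54,0.59,0,0,0,0],[1,-0.54,0.59,0.5,0,0,0]]'
python3 -m jog '[[1,0,0,1,0,0,0],[1,0,0,2.5,0,0,0],[1,0,0,4,0,0,0],[1,-1,0,5.5,0,0,0],[1,-2.5,0,6.5,0,0,0]]'
python3 -m jog '[[1,-1.5,0,1,0,0,0],[1,-3,0,1,0,0,0],[1,-3,0,1,0,0,0],[1,-3,0,1,0,0,0]]'
python3 -c "
from h import *
disc()
im,d,W,o=wcloud('w11.png')
for l in('movement','loupe','cushion','fixture'):
  for r in bot.regions_of('wrist',l)[:1]:
    m=r['pixels']&(d>0)
    if l=='fixture':
      pl=W[m&(abs(W[...,2]-.008)<.004)];print(cv2.minAreaRect(pl[:,:2].astype(np.float32)));continue
    lo=np.median(W[m][:,2])-.004;mm=m&(W[...,2]>lo)&(W[...,2]<lo+.012);c,rad=cv2.minEnclosingCircle(W[mm][:,:2].astype(np.float32));print(l,r['conf'],fx(c),rad,c)
"
```

```text
time: 20.75
ee_pos: [0.5546, 0.0051, -0.0106]
tcp_rot: [-89.9, 0.1, 42.6]
wrist_force: [-0.0, -0.7, 0.3]
opening: -0.0
time: 21.25
ee_pos: [0.4946, 0.0044, 0.1563]
tcp_rot: [-90.1, -0.1, 42.6]
wrist_force: [-0.4, -0.5, 0.2]
opening: -0.0002
time: 21.65
ee_pos: [0.419, 0.0045, 0.1795]
tcp_rot: [-90.1, -0.1, 42.6]
wrist_force: [0.7, 0.5, -0.5]
opening: 0.0002
21.65 tcp [-0.1244 -0.0291] [ 0.7  0.5 -0.5]
movement 0.66 [ 0.0307 -0.0839] 0.011246119625866413 (0.582298994064331, -0.015203598886728287)
cushion 0.87 [-0.0554  0.1372] 0.01713414676487446 (0.45003974437713623, 0.18186497688293457)
((0.5306752920150757, 0.07996266335248947), (0.17039863765239716, 0.3201289772987366), 12.588354110717773)
```

View pics/w11.png

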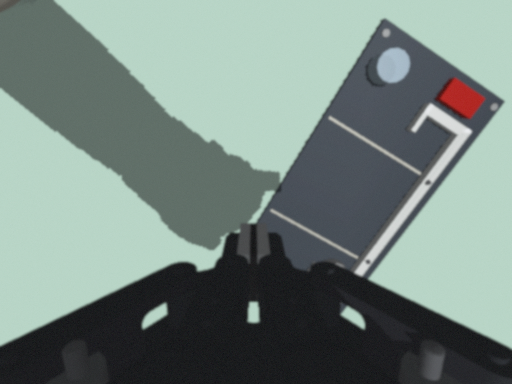

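The gripper hides the pocket in this view. I return to the first viewing pose, which showed everything.

```bash
python3 -m jog '[[1,0,0,0.5,0,0,1.7],[1,0,0.4,1,0,0,3.4],[1,0,0.4,2,0,0,5.1],[1,0,0.4,2,0,0,6.8],[1,0,0.4,2,0,0,8.5]]'
python3 -m jog '[[1,0,0,0,0,0,1.7],[1,0,0,0,0,0,3.5],[1,0,0,0,0,0,3.5],[1,0,0,0,0,0,3.5]]'
python3 -c "
from h import *
disc()
im,d,W,o=wcloud('w12.png')
cv2.imwrite('pics/w12c.png',cv2.resize(im[130:320,60:310,::-1],None,fx=3,fy=3,interpolation=cv2.INTER_CUBIC))
for l in('movement','loupe','cushion','fixture'):
  for r in bot.regions_of('wrist',l)[:1]:
    m=r['pixels']&(d>0)
    if l=='fixture':
      pl=W[m&(abs(W[...,2]-.008)<.004)];print(cv2.minAreaRect(pl[:,:2].astype(np.float32)));continue
    lo=np.median(W[m][:,2])-.004;mm=m&(W[...,2]>lo)&(W[...,2]<lo+.012);c,rad=cv2.minEnclosingCircle(W[mm][:,:2].astype(np.float32));print(l,r['conf'],fx(c),rad,np.median(W[m],0))
"
```

```text
time: 22.6
ee_pos: [0.4194, 0.0146, 0.2286]
tcp_rot: [-90.0, -0.0, 85.5]
wrist_force: [0.5, -0.0, -0.7]
opening: 0.0003
time: 23.0
ee_pos: [0.419, 0.0145, 0.2279]
tcp_rot: [-90.0, -0.0, 102.4]
wrist_force: [-0.2, -0.2, 0.2]
opening: -0.0002
23.0 tcp [-0.1221 -0.0193] [-0.2 -0.2  0.2]
side 0.44 93 [ 0.0336 -0.1039] [ 0.0158 -0.1201] [ 0.0521 -0.0804]
movement 0.86 [ 0.0273 -0.0976] 0.017931444570422173 [ 0.57842037 -0.02816073  0.01939977]
loupe 0.66 [-0.0559 -0.1249] 0.013479427434504032 [ 0.50218171 -0.07201284  0.03842593]
cushion 0.93 [-0.0564  0.1368] 0.01667710207402706 [0.44687768 0.17690521 0.0325484 ]
((0.5276318788528442, 0.05872933566570282), (0.15827199816703796, 0.3606196343898773), 12.190902709960938)
```

View pics/w12c.png

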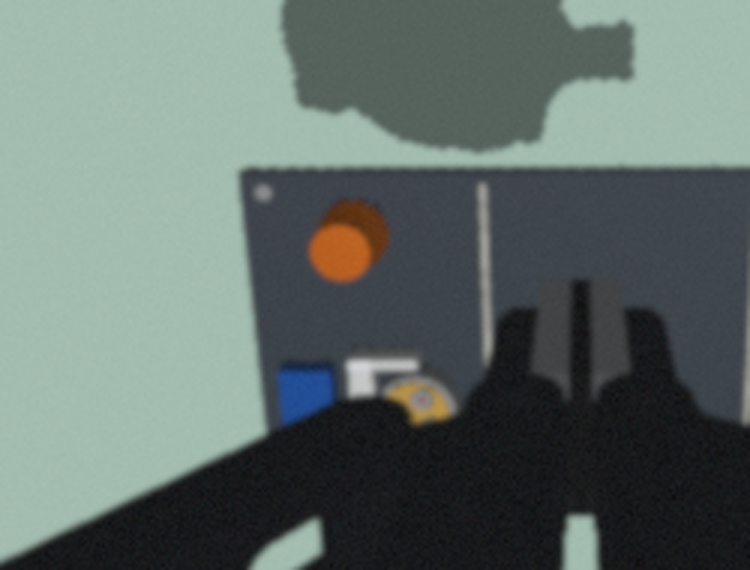

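Disc at (420, 400) sits behind the lip; loupe and cushion haven't moved. I shift over for one unobstructed numerical check.

```bash
python3 -m jog '[[1,1.4,-0.8,0.5,0,0,0],[1,2.8,-1.6,1,0,0,0],[1,3.6,-2.4,1,0,0,0],[1,3.6,-2.4,1,0,0,0],[1,3.6,-2.4,1,0,0,0]]'
python3 -c "
from h import *
mov('w13.png');disc()
for n,l in(('top','loupe'),('top','cushion'),('top','watch_head'),('top','screwdriver')):
  im,d=bot.camera(n);W=cloud(n,d)
  for r in bot.regions_of(n,l)[:1]:
    m=r['pixels']&(d>0);print(l,round(r['conf'],2),np.round(np.median(W[m],0),4))
im=cv2.imread('pics/w13.png');cv2.imwrite('pics/w13c.png',cv2.resize(im[100:300,80:330],None,fx=3,fy=3))
"
```

```text
time: 23.95
ee_pos: [0.5089, -0.0457, 0.2525]
tcp_rot: [-89.9, -0.0, 102.5]
wrist_force: [-1.3, 0.7, -0.5]
opening: -0.0003
23.95 tcp fix [-0.0476 -0.0977] 0.2525 [-1.3  0.7 -0.5]
mov [ 0.0342 -0.1   ] 0.01956622116267681 472 0.93
24.05 tcp [-0.0479 -0.097 ] [ 0.3 -0.4 -0.2]
side 0.46 19 [0.0296 0.1474] [0.0173 0.1362] [0.0432 0.1596]
cushion 0.47 [0.4488 0.1827 0.0334]
watch_head 0.73 [0.5695 0.3785 0.0108]
screwdriver 0.59 [ 0.4747 -0.3874  0.0227]
```

View pics/w13c.png

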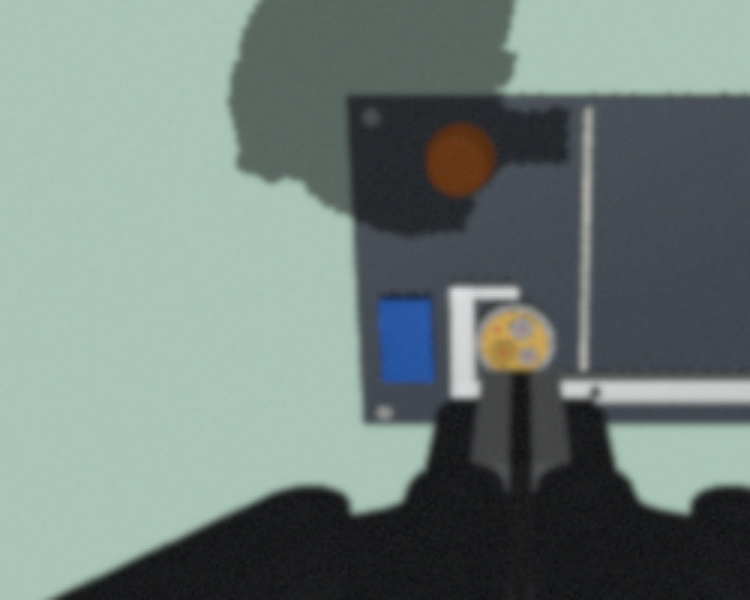

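The disc measures (34.2, -100.0) mm in the fixture frame, seated against the end stop at (515, 340). The robot is clear and the bystanders are in place, so I hand in.

```bash
python3 -c "
from workcell import bot
print(bot.job_done())"
```

```text
the job is handed in; nothing more can be done
None
```

The movement is lying home in the blue-tag pocket (pocket_right), and I handed the job in at about 24 s with the fingers well clear.

- **Push to the rail:** I pushed it with two fingertips until it touched the rail at about y = -22 mm, between the white lines. The force rose to 7 N there.
- **Slide to the pocket:** I pushed it along the rail with the closed fingers angled towards the rail. The force rose to about 12 N against the end stop.
- **Final position:** The last wrist-camera measurement put its centre at x 34.2, y -100.0 mm, against the nominal 35, -100. The 0.8 mm difference in x is within the camera calibration, and the side camera's near edge also fits contact with the rail.
- **Bystanders:** The last measured positions of the cushion, loupe and watch head agree with the first to 2–3 mm. The top camera's screwdriver reading differs by 8 mm in x, but only part of it is recognised and the arm never went near it.

**Failed or disagreeing checks:**
- **First push missed:** The real fingertips sit about 31 mm above the reported TCP (seen in both the side and wrist views), so the first pass went over the disc without touching it. I then worked with the TCP that much lower.
- **Unreliable detections:** The last side-camera reading of the movement and one earlier top-camera reading were false hits near the red tag. The last top-camera pictures also found neither the movement nor the loupe.

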